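Cock and load the desk catapult

TASK

Cock the toy catapult: draw its sprung throwing arm down by the crossbar handle until it is past the hook of the catch at the back, then ease it up so that the hook holds it, without letting it fly or snap and without forcing the catch; feel for the catch, as its height is set differently each time. Then gently set the wooden ball from its little stand into the cup of the cocked arm and leave the catapult cocked and loaded, with nothing dropped and the other things on the desk left as they stand.

Things in the scene. Friction and masses are not known exactly. Their poses are not given: they have to be found in the camera images.
- frame: Toy catapult of pale wood, fixed to the desk. Origin: on the desk under the arm's hinge; x = throwing direction, z up. Baseboard 300 x 90 x 12 mm, from 255 mm behind the origin (-x) to 45 mm in front of it. Two braced uprights 110 mm high, 58 mm over their outsides, carry the hinge. The catch stands at the back.
- hinge (a point): The throwing arm's hinge: mid-point of its axis, which runs along the frame's y, 70 mm above the desk.
- catch_foot (a point): Point on the baseboard (12 mm up) below the catch, 200 mm behind the hinge. Above it an aluminium carriage 50 mm wide bears an upright steel hook (16 mm wide) and, under the hook's nose, a rubber buffer. The carriage's height differs by +-10 mm each time and is not measured: the arm hooks with its pin 60 to 80 mm above the desk. 16 N on the catch harms it; 2 N on the hook or its rear tail fires it.
- beam (a joint): Throwing arm's angle, rad: 0 at rest (slanting up and back, 1.0 rad above level), grows as drawn; 1.0 = level. Beam 24 x 10 mm, end pin 200 mm from the hinge. A spring lifts it: about 3 N at the handle at rest, 7 N level. From 0.85 on the pin pushes the light hook aside, then it springs over the pin (0.95 to 1.05). 2.5 mm lower the pin meets the buffer (3 N/mm), a sign that the hook is over.
- handle_left (a point): Left (+y of frame) half of the arm's crossbar handle, a round steel bar 10 mm thick and 150 mm long, parallel to the frame's y, 165 mm from the hinge. The point is on the bar's axis, 52 mm left of the beam's middle. It moves with the arm on a 165 mm arc about the hinge, from 209 mm above the desk at rest to 62 to 78 mm when cocked.
- cup (a point): Where the ball's centre is when it sits in the cup: 115 mm from the hinge along the beam, 24 mm off its mid-line on the upper side. The cup is a round wooden seat 33 mm wide, 9 mm high on the beam, with a hole 23 mm wide on whose rim the ball sits; the rim is 10 mm below this point. It moves with the arm.
- handle_right (a point): The like point on the right (-y of frame) half of the handle.
- ball_center (a point): Centre of the wooden ball, 30 mm in diameter, about 30 g, that sits on a round stand (base 48 mm wide, seat 33 mm wide like the cup, its rim 24 mm above the desk), left or right of the catapult. At the start the centre is 34 mm above the desk.
- robot_toy: Steel toy robot, 145 mm tall, 100 mm wide, standing beside the catapult; origin under its feet. Bystander.
- helmet_toy: Toy figure with a round helmet, 140 mm tall; origin under its feet. Bystander.
- mug: White mug, 80 mm wide, 95 mm high; origin under its base. Bystander.
- mouse: Black computer mouse, about 75 x 60 x 36 mm; origin under it. Bystander.
- die: White die, 22 mm; origin under its centre. Bystander.
- gamepad: Black gamepad, 160 mm wide, 45 mm high; origin under its centre. Bystander.

How it is judged:
On the way:
1. the throwing arm is held down by the hook of the catch, with the robot off it (value of joint beam above 0.9 rad and contact force between each of the fingers, the arm and beam below 0.05 N), for 0.4 s.
At the end, for the whole second after the job is handed in: Throwing arm held down by the catch's hook (joint beam above 0.90 rad), the ball seated in its cup (centre within 6 mm of site cup), the robot off everything (value of joint beam above 0.9 rad and distance between ball_center and cup below 0.006 m); the robot touches nothing.
It fails at once if the throwing arm flies or snaps up (faster than 3 rad/s) (velocity of joint beam below -3 rad/s).
It fails at once if the catch is forced: arm against hook or buffer above 16 N (contact force between beam and frame above 16 N).
It fails at once if the ball is dropped (height (world z) of ball_center below 0.026 m).
It fails at once if a bystander is moved more than 20 mm (distance of any of robot_toy, helmet_toy, mug, mouse, die, gamepad from where it was at the start of the episode above 0.02 m).
It also fails if it takes over 61 s, if anything falls off the work surface, if the arm or the gripper's body presses on something with over 40 N, if the wrist force passes 120 N, or if a joint passes its speed limit or range.

ROBOT

A 6-joint arm with a two-finger parallel gripper is mounted at the origin on the work surface. World frame = base frame: x ahead of the robot, y to its left, z up, the work surface at z = 0. Lengths are in m, angles in rad, forces in N, time in s.
With the tool pointing down it reaches from about 0.3 to 0.875 m from the base axis. Payload 6.4 kg.
Tool frame: the origin (TCP) lies midway between the tips of the shut fingers; the grasp point (between the pads) lies 19 mm behind it; z points along the fingers, y is the line along which they close (so a half turn about z gives the same grasp; the last joint's range is limited). The gripper opens to 85 mm and grips with 20 to 120 N. Pads are 22 mm wide; open, the fingers measure 114 mm over their backs; the gripper's body (76 mm by 85 mm) begins 54 mm behind the grasp point. The pads swing forward as they close: fully open they stand 13 mm farther back than shut.
Start: joints at [-1.378, 0.181, 1.607, -0, 1.354, -0.206], TCP at [0.223, -0.53, 0.231] pointing down, gripper open.
Joint ranges: [-2.99, 2.99], [-0.89, 2.07], [0.3, 2.58], [-1.14, 4.28], [0, 2.63], [-3.12, 3.12]. Speed limits (rad/s): [2.57, 2.57, 3.01, 3.14, 3.14, 3.14].

INTERFACE

Orientations are given as a unit quaternion [w, x, y, z].
In Python, from bench import ctrl gives the robot as it stands. The module is installed in compiled form; this text tells all that it offers.
- The arm moves only by the tool move_arm, never from a script. Its argument "plan" is one flat list of numbers, 6 for each row, row after row: the shift along the world's x, y, z in units of 50 mm (1.0 is 50 mm), then the turn, a rotation vector about the world's x, y, z in rad. A call has 1 to 10 rows; each row is the pose to reach, as a shift and turn from the pose commanded when the call began; what a row does not reach only later rows make up. A row lasts 1/8 s, in which the tool goes at most 62.5 mm and 10.7 degrees, less where a joint would pass 70% of its speed; a pose out of reach is approached as far as the arm can. A call with a gripper value outside its range is refused whole. "grip" is the finger opening in mm, from 0 to 85.4, set as the call begins (left out, the last holds). The fingers move at their own pace and stop on an object; the grip force is fixed at half the most. Time passes only in rows, so rows that repeat a pose let the fingers close. It gives the time, the measured TCP pose, the force, the opening and the grip force at its end, in the units of the state.
- ctrl.get_obs(): the state, without advancing time (a new reading comes with each control period).
- ctrl.camera(name): name is "scene" or "top"; returns a dict with "pixels" (400x640x3 uint8, red, green, blue), "fx", "fy", "cx", "cy" (pixels), "dist_coeffs" ([k1, k2, p1, p2, k3] as OpenCV has them; the pictures are not rectified), "origin" and "attitude" of the camera in the world. Camera axes: x right, y down, z forward; pixel columns grow to the right and rows downward; lengths in m; the calibration is good to about 2 mm. A picture is of the moment at which its call begins. There is no depth.
- ctrl.hand_in(): hands the job in; it is judged then, once.
The state is a dict: "time_s": time; "q": joint angles; "dq": joint speeds; "joint_efforts": joint torques, N m; "eef_pos": TCP position; "eef_rot": TCP orientation; "wrist_force": force on the tool from outside, world axes, zero at the start; "torque": the same for the moment, N m; "opening": opening from 0.0 (shut) to 1.0 (fully open); "grasp_force": force on a finger pad.
Only numpy, scipy, OpenCV 4.12 (cv2) and the standard library are available. Lean on these libraries where they do the work, as an engineer would, in place of code of your own. Each camera call takes 0.05 s, during which the arm holds its last target. There are 200 camera calls.

## Working session

There is one attempt and no reset: what is moved stays moved. The work goes in short steps, Python scripts to look and compute and a tool call to move; the robot and the scene stay as the last step left them, time stands still between calls to the robot, and variables do not carry over. Pictures are saved under pics/ and viewed, at most 13 in all, crops included, and the job is handed in when it is done.

Besides the shell and the picture viewer there is one more tool, called as name(argument=value, ...) on one line, values as JSON. move_arm: Moves the arm, as the interface text tells. Its arguments: {"type":"object","properties":{"plan":{"type":"array"},"grip":{"type":"number"}},"required":["plan"]}

```bash
mkdir -p pics; cat > h.py <<'E'
import numpy as np,cv2
from scipy.spatial.transform import Rotation as R
from bench import ctrl
def snap(n,f):
    c=ctrl.camera(n); cv2.imwrite(f,c["pixels"][:,:,::-1]); return c
E
python3 - <<'E'
from h import *
import pickle
d={}
for n in("scene","top"):
    c=snap(n,f"pics/{n}0.png"); d[n]=c
    print({k:v for k,v in c.items() if k!="pixels"})
pickle.dump(d,open("c0.pkl","wb"))
print(ctrl.get_obs())
E
```

```text
{'fx': 456.32725605316773, 'fy': 456.32725605316773, 'cx': 323.1808633593736, 'cy': 202.8417376093285, 'dist_coeffs': array([-0.10966386,  0.        ,  0.        ,  0.        ,  0.        ]), 'origin': array([ 1.41465298, -0.53553998,  0.92983477]), 'attitude': array([-0.38368973,  0.78644224,  0.43775783, -0.20654027])}
{'fx': 377.60058612844824, 'fy': 377.60058612844824, 'cx': 319.2178369430908, 'cy': 200.50098218619434, 'dist_coeffs': array([-0.03809494,  0.        ,  0.        ,  0.        ,  0.        ]), 'origin': array([ 0.37674283, -0.01751396,  1.36442672]), 'attitude': array([-0.04807755,  0.71268296, -0.69763366,  0.05548725])}
{'time_s': 0.1, 'q': array([-1.37828274e+00,  1.81509690e-01,  1.60791718e+00, -7.65224384e-06,
        1.35381988e+00, -2.06301489e-01]), 'dq': array([-0.00015833, -0.00217327, -0.00494649, -0.00161195,  0.00070851,
        0.00033741]), 'joint_efforts': array([ 6.77639321e-06, -4.45875764e+01, -3.52238631e+01, -2.39262981e-04,
        4.07668398e-03,  1.94890589e-05]), 'eef_pos': array([ 0.22320105, -0.52935703,  0.23044568]), 'eef_rot': array([-8.27055564e-04,  9.80183611e-01,  1.98089388e-01,  1.96595340e-06]), 'wrist_force': array([0.43052884, 0.54630576, 1.00458391]), 'torque': array([-0.00565847, -0.02795602, -0.017617  ]), 'grasp_force': 0.0, 'opening': 0.998033252819661}
```

View pics/scene0.png

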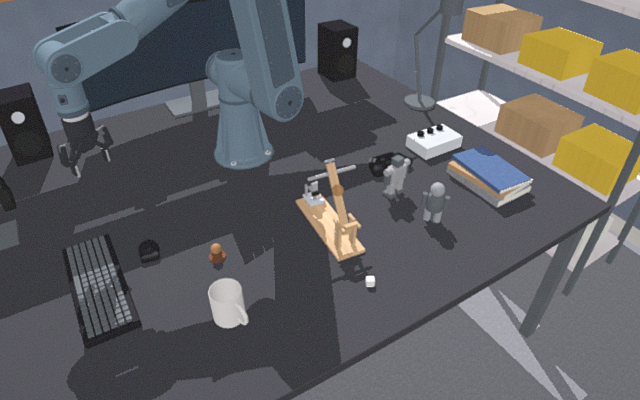

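View pics/top0.png

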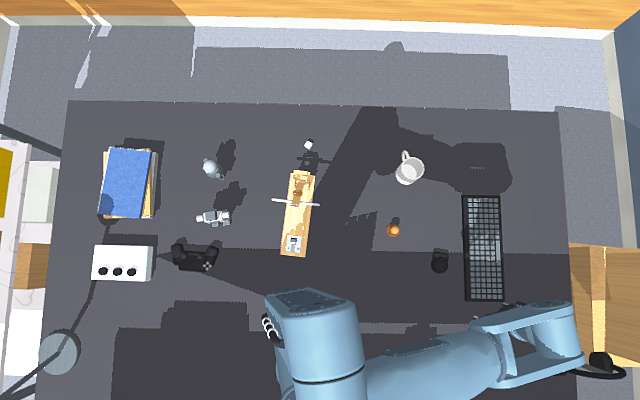

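```bash
python3 - <<'E'
import cv2
a=cv2.imread("pics/scene0.png");b=cv2.imread("pics/top0.png")
cv2.imwrite("pics/s1.png",cv2.resize(a[145:275,205:375],None,fx=4.5,fy=4.5,interpolation=cv2.INTER_CUBIC))
cv2.imwrite("pics/t1.png",cv2.resize(b[160:270,260:410],None,fx=5,fy=5,interpolation=cv2.INTER_CUBIC))
E
```

```text
(no output)
```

View pics/s1.png

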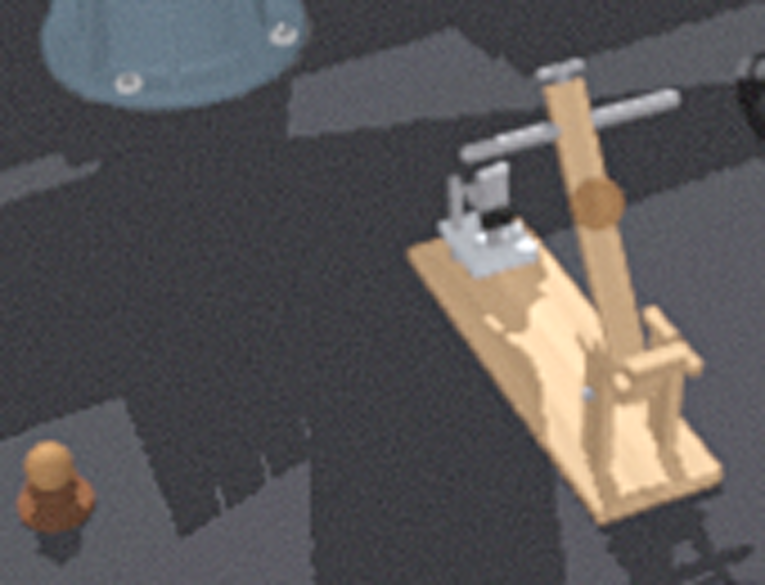

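View pics/t1.png

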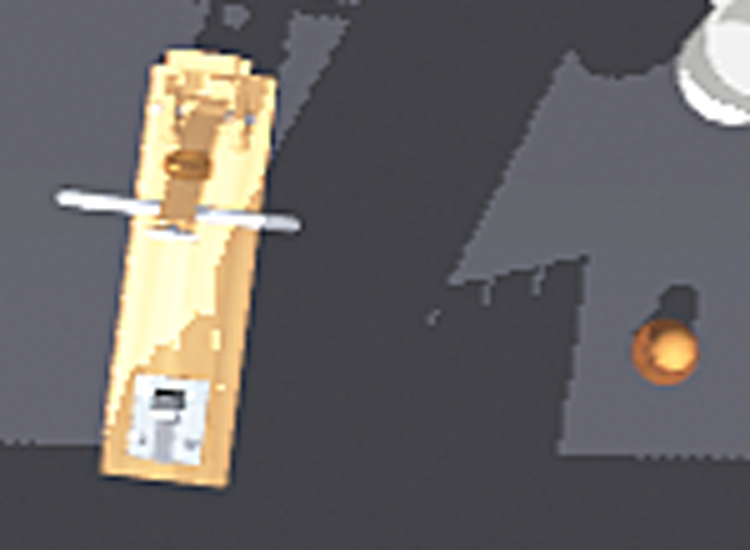

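```bash
cat >> h.py <<'E'
def ray(c,p):
    K=np.array([[c["fx"],0,c["cx"]],[0,c["fy"],c["cy"]],[0,0,1]])
    u=cv2.undistortPoints(np.array([[p]],float),K,c["dist_coeffs"])[0,0]
    w,x,y,z=c["attitude"]; d=R.from_quat([x,y,z,w]).apply([u[0],u[1],1]); return c["origin"],d/np.linalg.norm(d)
def tri(rs):
    A=sum(np.eye(3)-np.outer(d,d) for o,d in rs); b=sum((np.eye(3)-np.outer(d,d))@o for o,d in rs)
    p=np.linalg.solve(A,b); return p,[np.linalg.norm(np.cross(d,p-o)) for o,d in rs]
def atz(r,z): o,d=r; return o+d*(z-o[2])/d[2]
def full(p,off,s): return (np.array(p)+.5)/s-.5+off
E
python3 - <<'E'
from h import *
import pickle
d=pickle.load(open("c0.pkl","rb")); np.set_printoptions(precision=4,suppress=True)
S=lambda p: ray(d["scene"],full(p,(205,145),4.5)); T=lambda p: ray(d["top"],full(p,(260,160),5))
for n,a,b in [("hR",(468,154),(298,224)),("hL",(677,97),(62,197)),("ball",(50,467),(672,350)),("bBR",(410,252),(226,486)),("bFR",(603,523),(276,75)),("hook",(490,172),(167,405))]:
    print(n,*tri([S(a),T(b)]))
z=.012
for n,p in [("BL",(102,472)),("BR",(226,486)),("FR",(276,75)),("FL",(150,65))]: print(n,atz(T(p),z))
for n,p in [("BR",(410,252)),("FR",(603,523)),("FL",(720,475))]: print("s",n,atz(S(p),z if n!='x' else 0))
for n,p in [("robot",(213,218)),("robotL",(197,215)),("robotR",(230,215)),("gpad",(195,258)),("gpadR",(218,258)),("die",(308,145)),("mug",(408,170)),("helmet",(210,167)),("mouse",(440,262))]:
    print(n,atz(ray(d["top"],p),.05))
E
```

```text
hR [ 0.5366 -0.0255  0.2099] [np.float64(0.0029143802496685326), np.float64(0.002914380249668462)]
hL [0.5503 0.1203 0.2086] [np.float64(0.0024288936233885427), np.float64(0.0024288936233884833)]
ball [ 0.4759 -0.2948  0.0326] [np.float64(0.00155922617241316), np.float64(0.0015592261724132286)]
bBR [0.3749 0.0197 0.0082] [np.float64(0.0025458797677506044), np.float64(0.0025458797677507315)]
bFR [ 0.6745 -0.0099  0.0048] [np.float64(0.0018711626203678606), np.float64(0.0018711626203679343)]
hook [0.4274 0.0572 0.0982] [np.float64(0.0016196982099731957), np.float64(0.0016196982099730775)]
BL [0.3818 0.1055 0.012 ]
BR [0.3738 0.0173 0.012 ]
FR [ 0.672  -0.0116  0.012 ]
FL [0.6773 0.0808 0.012 ]
s BR [0.3804 0.0196 0.012 ]
s FR [ 0.681  -0.0123  0.012 ]
s FL [0.6846 0.0751 0.012 ]
robot [0.5009 0.3405 0.05  ]
robotL [0.5102 0.3973 0.05  ]
robotR [0.5128 0.2815 0.05  ]
gpad [0.3613 0.3945 0.05  ]
gpadR [0.3632 0.315  0.05  ]
die [0.7719 0.0152 0.05  ]
mug [ 0.6884 -0.3449  0.05  ]
helmet [0.683  0.3625 0.05  ]
mouse [ 0.3648 -0.4523  0.05  ]
```

move_arm(grip=0, plan=[1.3, 2.1, 0.6, 0, 0, -0.1, 2.5, 4.2, 0.6, 0, 0, -0.2, 3.8, 6.3, 0.6, 0, 0, -0.3, 5, 8.4, 0.6, 0, 0, -0.4, 6.3, 10.5, 0.6, 0, 0, -0.496, 6.3, 10.5, 0.6, 0, 0, -0.496, 6.3, 10.5, 0.6, 0, 0, -0.496, 6.3, 10.5, 0.6, 0, 0, -0.496, 6.3, 10.5, 0.6, 0, 0, -0.496, 6.3, 10.5, 0.6, 0, 0, -0.496])

```text
time_s: 1.35
eef_pos: [0.5389, -0.0025, 0.261]
eef_rot: [-0.0, 0.999, -0.048, -0.0]
wrist_force: [-0.2, -0.1, 0.3]
opening: 0.0
grasp_force: 0.0
```

move_arm(plan=[0, 0, -0.3, 0, 0, 0, 0, 0, -0.6, 0, 0, 0, 0, 0, -0.8, 0, 0, 0, 0, 0, -0.88, 0, 0, 0, 0, 0, -0.92, 0, 0, 0, 0, 0, -0.96, 0, 0, 0, 0, 0, -0.96, 0, 0, 0])

```text
time_s: 2.22
eef_pos: [0.5386, -0.0052, 0.2139]
eef_rot: [0.0, 0.999, -0.049, 0.001]
wrist_force: [-1.1, -1.5, 1.3]
opening: -0.001
grasp_force: 0.6
```

```bash
python3 - <<'E'
from h import *
np.set_printoptions(precision=4,suppress=True)
for i in range(4):
    c=snap("scene","pics/s2a.png"); print(ctrl.get_obs()["wrist_force"],ctrl.get_obs()["eef_pos"])
t=snap("top","pics/t2a.png")
a=cv2.imread("pics/s2a.png")[140:270,270:400]; b=cv2.imread("pics/t2a.png")[150:280,240:370]
cv2.imwrite("pics/2.png",cv2.resize(np.hstack([a,b]),None,fx=3,fy=3,interpolation=cv2.INTER_CUBIC))
x=np.array([.9953,-.0968])
for th in np.arange(0,1.11,.1):
    al=1-th; u=.165*(np.cos(al)-np.cos(1)); print(round(th,2),(-u*x/.05).round(2),round(.075+.165*np.sin(al),4),round(.165*(np.sin(al)-np.sin(1))/.05,2))
E
```

```text
[ 0.1671 -1.274   1.1222] [ 0.5386 -0.0052  0.2139]
[-0.5059 -2.5304  1.9486] [ 0.5386 -0.0052  0.2139]
[-0.5182 -0.7517  3.1066] [ 0.5386 -0.0052  0.2138]
[-0.7302 -0.8421  2.4575] [ 0.5386 -0.0052  0.2138]
0.0 [-0.  0.] 0.2138 0.0
0.1 [-0.27  0.03] 0.2042 -0.19
0.2 [-0.51  0.05] 0.1934 -0.41
0.3 [-0.74  0.07] 0.1813 -0.65
0.4 [-0.94  0.09] 0.1682 -0.91
0.5 [-1.11  0.11] 0.1541 -1.19
0.6 [-1.25  0.12] 0.1393 -1.49
0.7 [-1.36  0.13] 0.1238 -1.8
0.8 [-1.44  0.14] 0.1078 -2.12
0.9 [-1.49  0.15] 0.0915 -2.45
1.0 [-1.51  0.15] 0.075 -2.78
1.1 [-1.49  0.15] 0.0585 -3.11
```

View pics/2.png

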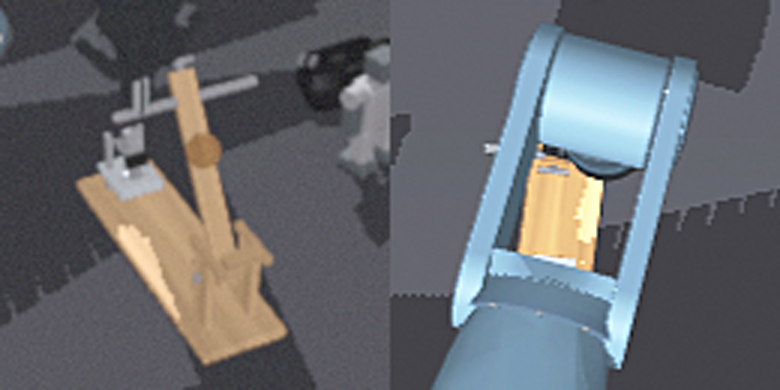

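move_arm(plan=[-0.14, 0.015, -0.1, 0, 0, 0, -0.27, 0.03, -0.2, 0, 0, 0, -0.39, 0.04, -0.3, 0, 0, 0, -0.51, 0.05, -0.42, 0, 0, 0, -0.63, 0.06, -0.54, 0, 0, 0, -0.74, 0.07, -0.66, 0, 0, 0, -0.84, 0.08, -0.79, 0, 0, 0, -0.94, 0.09, -0.92, 0, 0, 0, -0.94, 0.09, -0.92, 0, 0, 0])

```text
time_s: 3.6
eef_pos: [0.4895, -0.0003, 0.1671]
eef_rot: [0.0, 0.999, -0.048, -0.002]
wrist_force: [-6.9, -1.4, 10.0]
opening: -0.002
grasp_force: 5.1
```

move_arm(plan=[-0.09, 0.01, -0.03, 0, 0, 0, -0.16, 0.02, -0.14, 0, 0, 0, -0.22, 0.02, -0.28, 0, 0, 0, -0.3, 0.03, -0.43, 0, 0, 0, -0.37, 0.03, -0.58, 0, 0, 0, -0.43, 0.04, -0.73, 0, 0, 0, -0.49, 0.04, -0.89, 0, 0, 0, -0.54, 0.05, -1.05, 0, 0, 0, -0.58, 0.05, -1.2, 0, 0, 0, -0.58, 0.05, -1.2, 0, 0, 0])

```text
time_s: 4.85
eef_pos: [0.4613, 0.0026, 0.1068]
eef_rot: [-0.0, 0.999, -0.049, -0.001]
wrist_force: [-3.9, 0.6, 6.9]
opening: -0.001
grasp_force: 3.4
```

move_arm(plan=[-0.03, 0, -0.11, 0, 0, 0, -0.05, 0.005, -0.22, 0, 0, 0, -0.07, 0.01, -0.33, 0, 0, 0, -0.08, 0.01, -0.42, 0, 0, 0, -0.08, 0.01, -0.42, 0, 0, 0, -0.08, 0.01, -0.42, 0, 0, 0])

```text
time_s: 5.6
eef_pos: [0.4582, 0.0029, 0.0866]
eef_rot: [-0.0, 0.999, -0.049, -0.0]
wrist_force: [-2.5, 1.0, 6.5]
opening: 0.002
grasp_force: 3.4
```

```bash
cat > f.py <<'E'
from h import *
np.set_printoptions(precision=4,suppress=True)
F=[];
for i in range(4): ctrl.camera("top"); o=ctrl.get_obs(); F.append(o["wrist_force"])
print(np.mean(F,0),o["eef_pos"],o["time_s"])
E
python3 f.py
```

```text
[-1.9586  0.4449  7.5022] [0.4582 0.0029 0.0866] 5.8
```

move_arm(plan=[0, 0, -0.04, 0, 0, 0, 0, 0, -0.08, 0, 0, 0, 0, 0, -0.08, 0, 0, 0, 0, 0, -0.08, 0, 0, 0])

```text
time_s: 6.3
eef_pos: [0.4579, 0.0029, 0.0824]
eef_rot: [-0.0, 0.999, -0.049, -0.0]
wrist_force: [-3.3, -0.3, 7.3]
opening: 0.001
grasp_force: 3.4
```

```bash
python3 f.py
```

```text
[-3.2319  0.3753  6.4687] [0.4579 0.003  0.0825] 6.5
```

move_arm(plan=[-0.01, 0, -0.04, 0, 0, 0, -0.01, 0, -0.04, 0, 0, 0, -0.01, 0, -0.04, 0, 0, 0])

```text
time_s: 6.88
eef_pos: [0.4577, 0.003, 0.0805]
eef_rot: [-0.0, 0.999, -0.049, -0.0]
wrist_force: [-1.6, 1.1, 6.4]
opening: -0.001
grasp_force: 3.1
```

```bash
python3 f.py
```

```text
[-1.656   0.994   5.9347] [0.4577 0.0029 0.0806] 7.075
```

move_arm(plan=[-0.01, 0, -0.04, 0, 0, 0, -0.01, 0, -0.04, 0, 0, 0, -0.01, 0, -0.04, 0, 0, 0])

```text
time_s: 7.45
eef_pos: [0.4575, 0.003, 0.0787]
eef_rot: [-0.0, 0.999, -0.049, 0.0]
wrist_force: [-0.9, 0.4, 5.9]
opening: -0.006
grasp_force: 2.9
```

```bash
python3 f.py
```

```text
[-1.1193  0.9045  5.7109] [0.4575 0.003  0.0787] 7.65
```

move_arm(plan=[0, 0, -0.03, 0, 0, 0, 0, 0, -0.03, 0, 0, 0, 0, 0, -0.03, 0, 0, 0])

```text
time_s: 8.02
eef_pos: [0.4575, 0.003, 0.0771]
eef_rot: [-0.0, 0.999, -0.049, 0.0]
wrist_force: [-1.0, 0.3, 4.8]
opening: 0.005
grasp_force: 2.7
```

```bash
python3 f.py
```

```text
[-0.7299  1.1186  5.4641] [0.4575 0.0029 0.0771] 8.225
```

move_arm(plan=[0, 0, -0.03, 0, 0, 0, 0, 0, -0.03, 0, 0, 0, 0, 0, -0.03, 0, 0, 0])

```text
time_s: 8.6
eef_pos: [0.4575, 0.003, 0.0757]
eef_rot: [-0.0, 0.999, -0.049, 0.0]
wrist_force: [-1.6, 0.5, 6.3]
opening: -0.0
grasp_force: 3.4
```

```bash
python3 f.py
```

```text
[-1.4853  1.0439  6.4842] [0.4574 0.0029 0.0757] 8.8
```

move_arm(plan=[0, 0, -0.03, 0, 0, 0, 0, 0, -0.03, 0, 0, 0, 0, 0, -0.03, 0, 0, 0])

```text
time_s: 9.18
eef_pos: [0.4574, 0.003, 0.0743]
eef_rot: [-0.0, 0.999, -0.049, 0.0]
wrist_force: [-1.9, 0.5, 7.5]
opening: -0.003
grasp_force: 4.0
```

```bash
python3 f.py
```

```text
[-1.9759  0.5841  8.3318] [0.4574 0.0029 0.0743] 9.375
```

move_arm(plan=[0, 0, -0.03, 0, 0, 0, 0, 0, -0.03, 0, 0, 0, 0, 0, -0.03, 0, 0, 0])

```text
time_s: 9.75
eef_pos: [0.4574, 0.003, 0.0731]
eef_rot: [-0.0, 0.999, -0.048, 0.0]
wrist_force: [-4.2, 0.6, 12.1]
opening: 0.002
grasp_force: 6.1
```

```bash
python3 f.py
```

```text
[-3.6521  1.183  12.1551] [0.4574 0.0029 0.0731] 9.95
```

move_arm(plan=[0, 0, 0.02, 0, 0, 0, 0, 0, 0.04, 0, 0, 0, 0, 0, 0.06, 0, 0, 0, 0, 0, 0.08, 0, 0, 0, 0, 0, 0.1, 0, 0, 0, 0, 0, 0.1, 0, 0, 0])

```text
time_s: 10.7
eef_pos: [0.4571, 0.0028, 0.0771]
eef_rot: [-0.0, 0.999, -0.049, -0.0]
wrist_force: [0.2, 0.2, 1.4]
opening: -0.001
grasp_force: 0.8
```

```bash
python3 f.py
```

```text
[-0.0343  1.2533  1.4008] [0.4571 0.0028 0.0771] 10.9
```

move_arm(plan=[0, 0, 0.01, 0, 0, 0, 0, 0, 0.02, 0, 0, 0, 0, 0, 0.03, 0, 0, 0, 0, 0, 0.05, 0, 0, 0, 0, 0, 0.05, 0, 0, 0])

```text
time_s: 11.52
eef_pos: [0.4574, 0.0026, 0.0799]
eef_rot: [0.0, 0.999, -0.049, 0.0]
wrist_force: [0.5, 0.2, 0.3]
opening: 0.003
grasp_force: 0.0
```

```bash
python3 f.py
```

```text
[-0.3368  0.3917 -0.0604] [0.4573 0.0026 0.0798] 11.725
```

move_arm(plan=[0, 0, 0.3, 0, 0, 0, 0, 0, 1, 0, 0, 0, 0, 0, 2, 0, 0, 0, 0.1, -1.2, 2, 0, 0, 0, 0.2, -2.4, 2, 0, 0, 0, 0.3, -3.6, 2, 0, 0, 0, 0.37, -4.8, 2, 0, 0, 0, 0.37, -5.95, 1.8, 0, 0, 0, 0.37, -5.95, 1.5, 0, 0, 0, 0.37, -5.95, 1.5, 0, 0, 0])

```text
time_s: 12.98
eef_pos: [0.4748, -0.2937, 0.1537]
eef_rot: [-0.001, 0.999, -0.049, -0.001]
wrist_force: [0.2, -0.2, -0.5]
opening: 0.002
grasp_force: 0.0
```

move_arm(grip=70, plan=[0, 0, 0, 0, 0, 0, 0, 0, 0, 0, 0, 0, 0, 0, 0, 0, 0, 0, 0, 0, 0, 0, 0, 0])

```text
time_s: 13.48
eef_pos: [0.476, -0.2946, 0.1551]
eef_rot: [0.0, 0.999, -0.048, 0.0]
wrist_force: [-0.3, 0.1, 0.2]
opening: 0.817
grasp_force: 0.0
```

```bash
python3 - <<'E'
from h import *
import pickle
d={n:snap(n,f"pics/{n}3.png") for n in("scene","top")}
pickle.dump(d,open("c3.pkl","wb"))
a=cv2.imread("pics/scene3.png")[150:260,200:370]; b=cv2.imread("pics/top3.png")[160:270,270:420]
cv2.imwrite("pics/3s.png",cv2.resize(a,None,fx=4.5,fy=4.5,interpolation=cv2.INTER_CUBIC))
cv2.imwrite("pics/3t.png",cv2.resize(b,None,fx=5,fy=5,interpolation=cv2.INTER_CUBIC))
print(ctrl.get_obs()["eef_pos"],ctrl.get_obs()["time_s"])
E
```

```text
[ 0.4758993  -0.29477567  0.15494717] 13.575
```

View pics/3s.png

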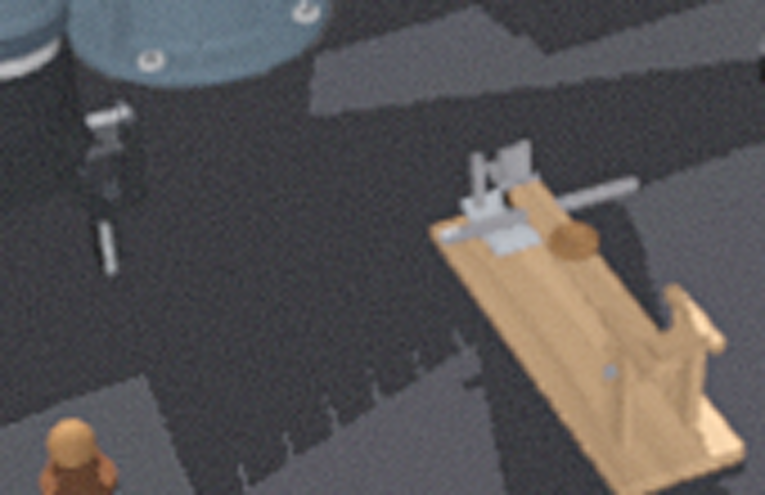

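View pics/3t.png

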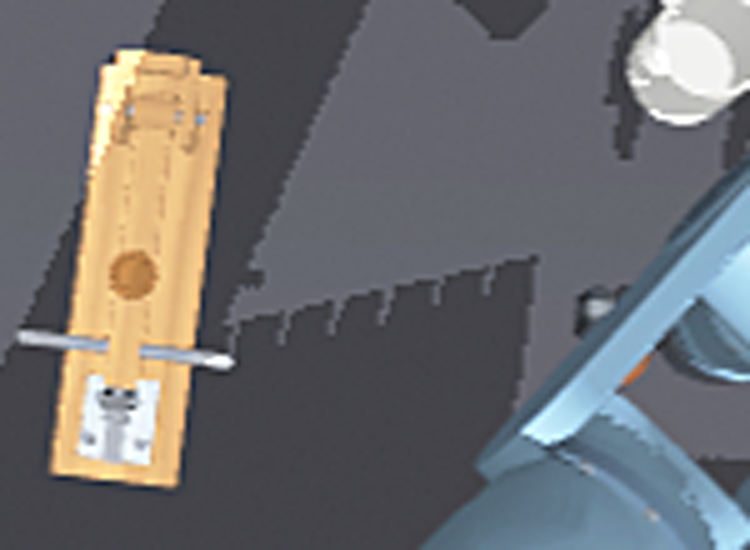

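```bash
python3 - <<'E'
from h import *
import pickle
d=pickle.load(open("c3.pkl","rb")); np.set_printoptions(precision=4,suppress=True)
S=lambda p: ray(d["scene"],full(p,(200,150),4.5)); T=lambda p: ray(d["top"],full(p,(270,160),5))
for n,a,b in [("cup",(575,238),(134,275)),("hR",(447,237),(230,361)),("hL",(634,185),(22,336)),("ball",(72,442),None)]:
    print(n,*(tri([S(a),T(b)]) if b else (atz(S(a),.034),)))
print(atz(T((134,275)),.085),atz(S((575,238)),.085))
E
```

```text
cup [0.5171 0.0502 0.0835] [np.float64(0.0028044224239538854), np.float64(0.00280442242395391)]
hR [ 0.4607 -0.0162  0.0736] [np.float64(0.00315522144934525), np.float64(0.003155221449345259)]
hL [0.4748 0.1263 0.0708] [np.float64(0.002790726551852852), np.float64(0.0027907265518530527)]
ball [ 0.4759 -0.2933  0.034 ]
[0.5156 0.0477 0.085 ] [0.5197 0.0518 0.085 ]
```

move_arm(plan=[0, 0.01, -0.8, 0, 0, 0, 0, 0.01, -1.6, 0, 0, 0, 0, 0.01, -2.2, 0, 0, 0, 0, 0.01, -2.5, 0, 0, 0, 0, 0.01, -2.6, 0, 0, 0, 0, 0.01, -2.6, 0, 0, 0, 0, 0.01, -2.6, 0, 0, 0])

```text
time_s: 14.45
eef_pos: [0.4766, -0.2951, 0.0261]
eef_rot: [0.001, 0.999, -0.049, 0.001]
wrist_force: [0.9, -0.1, -0.4]
opening: 0.822
grasp_force: 0.0
```

move_arm(grip=36, plan=[0, 0, 0, 0, 0, 0, 0, 0, 0, 0, 0, 0, 0, 0, 0, 0, 0, 0, 0, 0, 0, 0, 0, 0, 0, 0, 0, 0, 0, 0])

```text
time_s: 15.08
eef_pos: [0.4758, -0.2944, 0.0248]
eef_rot: [-0.0, 0.999, -0.049, -0.0]
wrist_force: [0.6, -0.6, 0.4]
opening: 0.423
grasp_force: 0.0
```

```bash
python3 - <<'E'
from h import *
snap("scene","pics/s4.png"); a=cv2.imread("pics/s4.png")[190:280,160:290]
cv2.imwrite("pics/4s.png",cv2.resize(a,None,fx=6,fy=6,interpolation=cv2.INTER_CUBIC))
E
python3 f.py
```

```text
[ 0.2355  0.2149 -0.1827] [ 0.4758 -0.2944  0.0248] 15.325
```

View pics/4s.png

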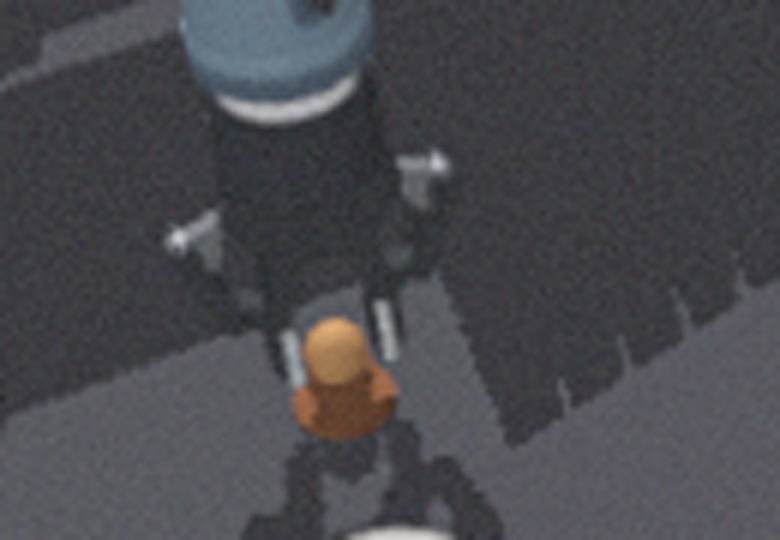

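move_arm(grip=25, plan=[0, -0.02, 0, 0, 0, 0, 0, -0.02, 0, 0, 0, 0, 0, -0.02, 0, 0, 0, 0, 0, -0.02, 0, 0, 0, 0, 0, -0.02, 0, 0, 0, 0, 0, -0.02, 0, 0, 0, 0])

```text
time_s: 16.08
eef_pos: [0.4759, -0.2957, 0.025]
eef_rot: [0.0, 0.999, -0.049, 0.0]
wrist_force: [-1.7, -2.4, 3.6]
opening: 0.31
grasp_force: 58.9
```

```bash
python3 f.py; python3 -c "
from h import *
o=ctrl.get_obs();print(o['opening']*85.4,o['grasp_force'])"
```

```text
[-1.8963 -2.5056  4.4733] [ 0.4759 -0.2957  0.025 ] 16.275
26.959316168367838 58.98270606994629
```

move_arm(plan=[0, 0, 0.03, 0, 0, 0, 0, 0, 0.06, 0, 0, 0, 0, 0, 0.1, 0, 0, 0, 0, 0, 0.1, 0, 0, 0, 0, 0, 0.1, 0, 0, 0])

```text
time_s: 16.9
eef_pos: [0.4757, -0.2952, 0.0297]
eef_rot: [-0.0, 0.999, -0.049, -0.0]
wrist_force: [-0.2, -1.1, 0.0]
opening: 0.316
grasp_force: 59.0
```

```bash
python3 - <<'E'
from h import *
o=ctrl.get_obs();print(o['opening']*85.4,o['grasp_force'],o['wrist_force'],o['eef_pos'])
snap("scene","pics/s5.png"); a=cv2.imread("pics/s5.png")[210:280,180:270]
cv2.imwrite("pics/5s.png",cv2.resize(a,None,fx=8,fy=8,interpolation=cv2.INTER_CUBIC))
E
```

```text
26.969028742098068 58.99409294128418 [-0.23298112 -1.14694874  0.03105949] [ 0.4757319  -0.29518717  0.02966769]
```

View pics/5s.png

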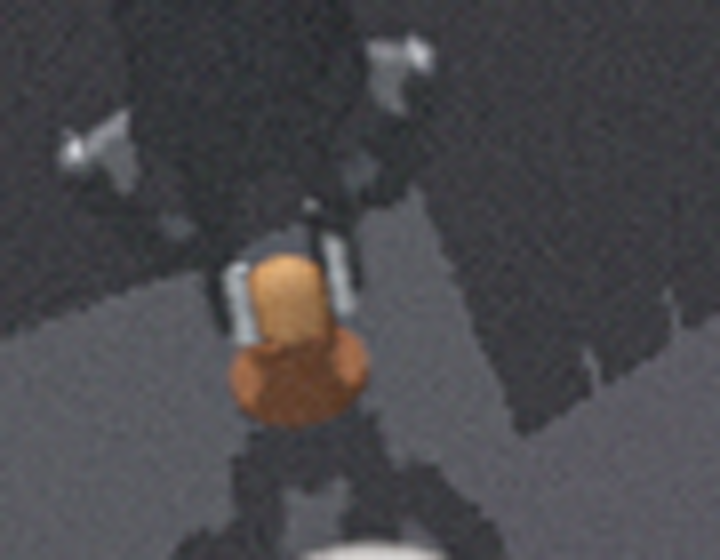

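move_arm(plan=[0, 0, 0.5, 0, 0, 0, 0, 0, 1.2, 0, 0, 0, 0, 0, 2, 0, 0, 0, 0.05, -0.3, 2.6, 0, 0, 0, 0.1, 0.2, 3, 0, 0, 0, 0.2, 1, 3, 0, 0, 0, 0.3, 1.9, 3, 0, 0, 0, 0.4, 2.8, 3, 0, 0, 0, 0.5, 3.5, 3, 0, 0, 0, 0.5, 3.9, 3, 0, 0, 0])

```text
time_s: 18.2
eef_pos: [0.5008, -0.0988, 0.1798]
eef_rot: [-0.0, 0.999, -0.048, -0.0]
wrist_force: [0.7, -0.6, -0.1]
opening: 0.311
grasp_force: 59.1
```

move_arm(plan=[0.1, 0.7, 0, 0, 0, 0, 0.2, 1.5, 0, 0, 0, 0, 0.3, 2.3, 0, 0, 0, 0, 0.34, 2.8, 0, 0, 0, 0, 0.34, 3, 0, 0, 0, 0, 0.34, 3, 0, 0, 0, 0, 0.34, 3, -0.3, 0, 0, 0, 0.34, 3, -0.7, 0, 0, 0, 0.34, 3, -1, 0, 0, 0, 0.34, 3, -1, 0, 0, 0])

```text
time_s: 19.45
eef_pos: [0.5165, 0.0491, 0.1279]
eef_rot: [-0.0, 0.999, -0.049, -0.002]
wrist_force: [0.0, 0.1, -0.8]
opening: 0.316
grasp_force: 59.2
```

```bash
python3 f.py; python3 - <<'E'
from h import *
o=ctrl.get_obs();print(o['opening']*85.4,o['grasp_force'])
snap("scene","pics/s6.png"); a=cv2.imread("pics/s6.png")[140:250,280:390]
cv2.imwrite("pics/6s.png",cv2.resize(a,None,fx=5,fy=5,interpolation=cv2.INTER_CUBIC))
E
```

```text
[-0.049  -0.3929 -0.3406] [0.5184 0.0494 0.1305] 19.65
26.884063505855003 59.155733585357666
```

View pics/6s.png

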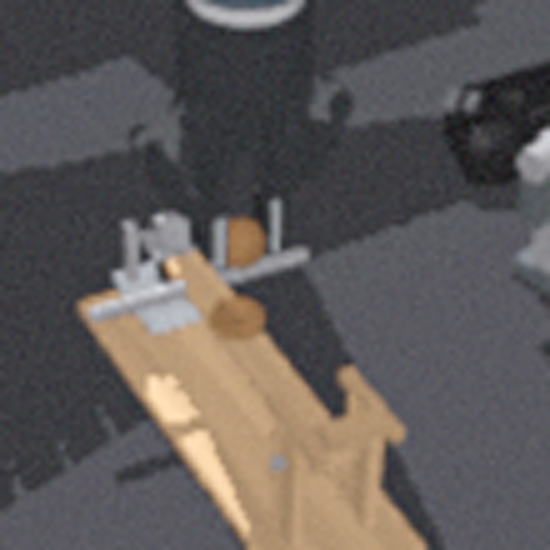

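```bash
python3 - <<'E'
from h import *
np.set_printoptions(precision=4,suppress=True)
c=ctrl.camera("scene")
print(atz(ray(c,full((246,242),(280,140),5)),.1395),atz(ray(c,full((238,314),(280,140),5)),.086))
E
```

```text
[0.5221 0.0541 0.1395] [0.5201 0.0509 0.086 ]
```

move_arm(plan=[-0.02, -0.03, -0.25, 0, 0, 0, -0.02, -0.03, -0.5, 0, 0, 0, -0.02, -0.03, -0.7, 0, 0, 0, -0.02, -0.03, -0.8, 0, 0, 0, -0.02, -0.03, -0.82, 0, 0, 0, -0.02, -0.03, -0.82, 0, 0, 0])

```text
time_s: 20.5
eef_pos: [0.517, 0.0481, 0.0889]
eef_rot: [0.0, 0.999, -0.049, 0.0]
wrist_force: [-0.9, 0.2, -0.1]
opening: 0.317
grasp_force: 59.2
```

```bash
python3 f.py
```

```text
[-0.3109  0.0525 -0.1495] [0.5171 0.048  0.0891] 20.7
```

move_arm(plan=[0, 0, -0.02, 0, 0, 0, 0, 0, -0.02, 0, 0, 0])

```text
time_s: 20.95
eef_pos: [0.5171, 0.0481, 0.0882]
eef_rot: [-0.0, 0.999, -0.049, 0.0]
wrist_force: [-0.5, -0.4, 2.7]
opening: 0.312
grasp_force: 59.3
```

```bash
python3 f.py
```

```text
[-0.1484  0.3116  3.1318] [0.5171 0.0481 0.0881] 21.15
```

move_arm(plan=[0, 0, 0.01, 0, 0, 0, 0, 0, 0.01, 0, 0, 0])

```text
time_s: 21.4
eef_pos: [0.5168, 0.0482, 0.0882]
eef_rot: [-0.0, 0.999, -0.049, 0.0]
wrist_force: [1.1, -0.1, 0.6]
opening: 0.318
grasp_force: 59.3
```

move_arm(grip=50, plan=[0, 0, 0, 0, 0, 0, 0, 0, 0, 0, 0, 0, 0, 0, 0, 0, 0, 0, 0, 0, 0, 0, 0, 0, 0, 0, 0, 0, 0, 0])

```text
time_s: 22.02
eef_pos: [0.5168, 0.0481, 0.0883]
eef_rot: [0.0, 0.999, -0.049, -0.0]
wrist_force: [0.3, -0.5, -0.0]
opening: 0.583
grasp_force: 0.0
```

```bash
python3 f.py
```

```text
[0.2803 0.3722 0.1516] [0.5168 0.0481 0.0883] 22.225
```

Lift straight up slowly, then move back, and look.

move_arm(plan=[0, 0, 0.1, 0, 0, 0, 0, 0, 0.3, 0, 0, 0, 0, 0, 0.6, 0, 0, 0, 0, 0, 1, 0, 0, 0, 0, 0, 2, 0, 0, 0, 0, 0, 3, 0, 0, 0, 0, -1, 3, 0, 0, 0, 0, -2, 3, 0, 0, 0, 0, -3, 3, 0, 0, 0, 0, -3, 3, 0, 0, 0])

```text
time_s: 23.48
eef_pos: [0.5169, -0.1051, 0.2396]
eef_rot: [0.001, 0.999, -0.051, 0.001]
wrist_force: [-0.8, 0.4, -1.2]
opening: 0.582
grasp_force: 0.0
```

```bash
python3 - <<'E'
from h import *
import pickle
d={n:snap(n,f"pics/{n}7.png") for n in("scene","top")}
pickle.dump(d,open("c7.pkl","wb"))
a=cv2.imread("pics/scene7.png")[150:240,280:390]; b=cv2.imread("pics/top7.png")[180:270,250:360]
cv2.imwrite("pics/7.png",cv2.resize(np.vstack([a,b]),None,fx=3.3,fy=3.3,interpolation=cv2.INTER_CUBIC))
E
```

```text
(no output)
```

View pics/7.png

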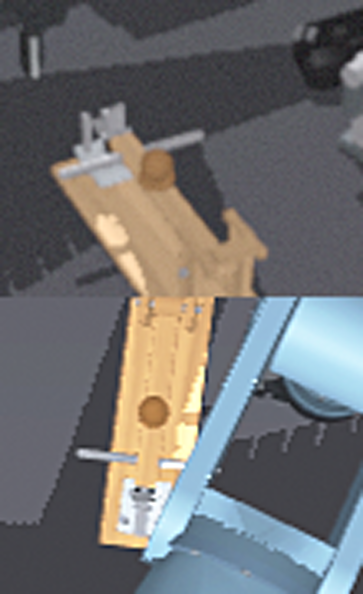

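The picture shows the arm still cocked under the hook and the ball seated in the cup: (157,168) in the scene crop and (153,411) in the top crop. The gripper is clear of both, so I'm handing in.

```bash
python3 -c "
from bench import ctrl
print(ctrl.hand_in())"
```

```text
the job is handed in; nothing more can be done
None
```

The catapult is cocked with its arm held by the hook, the ball is seated in the cup, the robot is clear of everything, and the job is handed in; the hand-in returned no verdict.

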